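Seat the sharpening stone in its holder

ROBOT

A 7-joint arm with a two-finger parallel gripper is mounted at the origin on a cart in front of the work surface, level with it; the furniture and walls round the work are solid. World frame = base frame: x ahead of the robot, y to its left, z up, the work surface at z = 0. Lengths are in m, angles in rad, forces in N, time in s.
With the tool pointing down it reaches from about 0.4 to 0.85 m from the base axis. Payload 10.4 kg.
Tool frame: the origin (TCP) lies on the centre line of the jaws, within the pads' length; the fingertips stand 14 mm ahead of it and the grasp point (between the pads) lies 5 mm behind it (manip.tip_reach is the distance from the TCP to the fingertips, in m); z points along the fingers, y is the line along which they close (so a half turn about z gives the same grasp; the last joint's range is limited). The gripper opens to 85 mm and grips with 20 to 120 N. Pads are 22 mm wide; open, the fingers measure 114 mm over their backs; the gripper's body (76 mm by 85 mm) begins 54 mm behind the grasp point. The pads swing forward as they close: fully open they stand 13 mm farther back than shut.
Start: joints at [-0.023, 0.332, -0.065, 1.46, 0.022, 1.35, -0.088], TCP at [0.625, 0, 0.245] pointing down, gripper open.
Joint ranges: [-2.6, 2.6], [-0.5, 2.12], [-1.47, 1.34], [0.16, 2.42], [-1.27, 4.41], [0.06, 2.06], [-2.6, 2.6]. Speed limits (rad/s): [2.22, 2.22, 2.79, 2.79, 3.14, 3.14, 3.14].

INTERFACE

Orientations are given as a unit quaternion [x, y, z, w].
In Python, from workcell import manip gives the robot as it stands.
- The arm moves only by the shell command python3 -m pendant 'ROWS' [FORCE]. ROWS is JSON, a list of rows, each a list of 7 numbers: the shift along the tool's x, y, z in units of 50 mm (1.0 is 50 mm), then the turn, a rotation vector about the tool's x, y, z in units of 8 degrees (1.0 is 8 degrees), then the opening, from -1 (shut) to 1 (fully open), so that 0 is half open. In form: [[dx, dy, dz, ax, ay, az, jaw], ...]. A call has exactly 10 rows; each row is the pose to reach, as a shift and turn from the pose commanded when the call began, along the tool's axes at that moment; what a row does not reach only later rows make up. A row lasts 1/8 s, in which the tool goes at most 62.5 mm and 10.7 degrees, less where a joint would pass 70% of its speed; a pose out of reach is approached as far as the arm can. A call with a gripper value outside its range is refused whole. The fingers move at their own pace and stop on an object; FORCE is the grip in N (left out, the last holds). Time passes only in rows, so rows that repeat a pose let the fingers close, or fill a call up. It gives the time, the measured TCP pose, the force, the opening and the grip force at its end, in the units of the state.
- manip.get_obs(): the state, without advancing time (a new reading comes with each control period).
- manip.camera(name): name is "scene" or "side" or "wrist"; returns (picture, depth): 384x512x3 uint8, red, green, blue; 384x512 float32, m along the optical axis (not along the pixel's ray), 0 where there is no reading.
- manip.get_calibration(name): a dict with "fx", "fy", "cx", "cy" (pixels), "D" ([k1, k2, p1, p2, k3] as OpenCV has them; the pictures are not rectified), "xyz" and "orientation" of the camera in the world. Camera axes: x right, y up, looking along -z (the intrinsics and any distortion apply to the point x, -y, -z); pixel columns grow to the right and rows downward; lengths in m; the calibration is good to about 2 mm. A picture is of the moment at which its call begins: read the wrist's pose just before it. get_calibration takes no time and is no camera call; for the wrist camera it gives the pose at the moment of the call.
- manip.hand_in(): hands the job in; it is judged then, once.
Trained networks look in the newest picture that a camera, given by its name, has taken for a name from the list of things; names that differ only in an ending like _2 or _b are one class to them, and where a whole thing is asked for, a point or a joint stands for the part that bears it (a point fixed in the world has none). Each returns a list of dicts, best first, with "p" (0 to 1); they miss things now and then, are a little off and sometimes report something else, mostly with a low value. They report only what shows in the picture. A call takes as long as a camera call. They do not tell look-alikes from the thing itself.
- manip.find_in(thing, camera): "box" ([left, top, right, bottom] in pixels, round what is visible of it).
- manip.trace(thing, camera): "pixels" (384x512 bool, what is visible of it) and "box" ([left, top, right, bottom] in pixels, round what is visible of it).
- manip.tip_of(thing, camera): "pixel" ([column, row] in pixels: a listed point, or the origin of a listed thing).
The state is a dict: "clock": time; "joint_pos": joint angles; "joint_velocities": joint speeds; "tau": joint torques, N m; "position": TCP position; "ee_rot": TCP orientation; "ft_force": force on the tool from outside, world axes, zero at the start; "torque": the same for the moment, N m; "grip_width": opening from 0.0 (shut) to 1.0 (fully open); "grasp_force": force on a finger pad.
Only numpy, scipy, OpenCV 4.12 (cv2) and the standard library are available. Lean on these libraries where they do the work, as an engineer would, in place of code of your own. Each camera call takes 0.05 s, during which the arm holds its last target. There are 200 camera calls.

TASK

Take the red-and-cream sharpening stone from the sloping draining stand and seat it in the pocket of the wooden holder, red face up, flat and fully home on the pocket floor, ready for sharpening. Set it in without dropping it, let go, and do not knock the jars, mug and other things around it.

Things in the scene. Friction and masses are not known exactly. Their poses are not given: they have to be found in the camera images.
- stone: two-sided sharpening stone: block 170 long x 56 wide x 30 mm thick, 0.35 to 0.6 kg. Origin: centre of its cream underside; x along its length, y across, z out of its rust-red face. At first it lies red face up on the sloping stand, 0.6 rad (34 degrees) from level, its high end (+x) away from the robot, both long sides free to grasp
- stand: steel draining stand, fixed: drip tray 180 x 87 x 11 mm with two rails, 42 mm over both, sloping 0.6 rad up towards +x; at their low end a lip 52 mm wide stands 16 mm above the rails and holds the stone's end. Origin: centre of the underside on the worktop, z up. The stone's origin starts 72 mm above it
- holder: wooden holder, fixed: 204 x 90 x 26 mm high, long along x. Pocket in its top 176 x 62 mm (3 mm clearance each side), floor 14 mm above the worktop, walls 12 mm high, inner edges bevelled 45 degrees over the top 5 mm. The middle 104 mm of both long walls is open down to the floor as finger room. Origin: centre of the underside, z up; alike after half a turn
- pocket (a point): centre of the pocket's floor in the holder, 14 mm above the worktop; x along the pocket's length, y across, z up
- spice_jar: bystander: red-capped glass spice jar, 45 mm across, 106 mm high, loose; origin at the centre of its foot, z up
- shaker: bystander: small clear shaker with a light grey domed top, 44 mm across, 90 mm high, loose; origin at the centre of its foot, z up
- mug: bystander: two-coloured mug, salmon over dark blue, handle on its +y side, 86 mm across, 88 mm high, loose; origin at the centre of its foot, z up
- jam_jar: bystander: jam jar with a red lid, 64 mm across, 90 mm high, loose; origin at the centre of its foot, z up
- pepper_mill: bystander: dark wooden pepper mill, 58 mm across, 170 mm high, loose; origin at the centre of its foot, z up
- tuna_tin: bystander: red food tin, 57 mm across, 72 mm high, loose; origin at the centre of its foot, z up
Mind the look-alikes: they are no part of the job. Of the things that look like the stone, the largest one is meant.

How it is judged:
By the outcome, as a careful person would: the job done as asked, in the order asked, and still so for the second after the job is handed in, with the robot touching nothing.
It also fails if it takes over 48 s, if anything falls off the work surface, if the arm or the gripper's body presses on something with over 40 N, if the wrist force passes 120 N, or if a joint passes its speed limit or range.

## Working session

There is one attempt and no reset: what is moved stays moved. The work goes in short steps, Python scripts to look and compute and a shell command to move; the robot and the scene stay as the last step left them, time stands still between calls to the robot, and variables do not carry over. Pictures are saved under pics/ and viewed, at most 10 in all, crops included, and the job is handed in when it is done.

```bash
mkdir -p pics; ls; cat > h.py <<'E'
import numpy as np, cv2, json
from scipy.spatial.transform import Rotation as R
from workcell import manip
def cloud(name, depth, cal=None):
    c=cal or manip.get_calibration(name); K=np.array([[c['fx'],0,c['cx']],[0,c['fy'],c['cy']],[0,0,1]])
    v,u=np.mgrid[0:384,0:512].astype(np.float32)
    n=cv2.undistortPoints(np.stack([u.ravel(),v.ravel()],1)[:,None],K,np.array(c['D'],float))[:,0].reshape(384,512,2)
    p=np.stack([n[...,0]*depth,-n[...,1]*depth,-depth],-1)
    return p@R.from_quat(c['orientation']).as_matrix().T+np.array(c['xyz'])
def save(n,img): cv2.imwrite('pics/'+n,img[...,::-1])
E
python3 - <<'E'
from h import *
ims=[]
for n in ['scene','side']:
    c=manip.get_calibration(n); print(n,c['xyz'])
    im,d=manip.camera(n); P=cloud(n,d); np.save(n+'P.npy',P); np.save(n+'I.npy',im); ims.append(im)
    for t in ['stone','stand','holder','spice_jar','shaker','mug','jam_jar','pepper_mill','tuna_tin']:
        for r in manip.trace(t,n)[:3]:
            m=r['pixels']&(d>0)
            q=P[m]; print(t,round(r['p'],2),np.round(r['box']),np.round(np.median(q,0),3),np.round(np.percentile(q,[3],0),3)[0],np.round(np.percentile(q,[97],0),3)[0])
            if t in('stone','holder','stand') : np.save(f"{n}_{t}_{int(r['box'][0])}.npy",r['pixels'])
save('a.png',cv2.resize(ims[0],(800,600))); save('b.png',cv2.resize(ims[1],(800,600)))
print(manip.get_obs())
E
```

```text
pics
scene [-0.33986409  0.21367844  1.29378905]
stone 0.88 [193. 182. 222. 227.] [0.523 0.269 0.096] [0.456 0.238 0.05 ] [0.585 0.304 0.141]
stone 0.69 [239. 200. 258. 224.] [0.51  0.108 0.02 ] [0.466 0.081 0.003] [0.566 0.137 0.026]
stone 0.54 [115. 243. 146. 260.] [0.407 0.591 0.02 ] [0.377 0.543 0.006] [0.438 0.644 0.026]
stand 0.75 [153. 187. 171. 211.] [0.606 0.453 0.072] [0.593 0.428 0.012] [0.647 0.481 0.094]
stand 0.74 [194. 201. 226. 234.] [0.488 0.276 0.007] [0.446 0.216 0.   ] [0.603 0.322 0.036]
spice_jar 0.6 [263. 173. 276. 194.] [0.598 0.011 0.073] [ 0.591 -0.011  0.01 ] [0.624 0.029 0.109]
shaker 0.54 [271. 214. 283. 229.] [0.41  0.011 0.062] [ 0.401 -0.006  0.019] [0.426 0.025 0.09 ]
mug 0.7 [154. 212. 179. 245.] [0.497 0.446 0.047] [0.437 0.401 0.005] [0.521 0.486 0.089]
jam_jar 0.89 [153. 188. 171. 211.] [0.606 0.455 0.072] [0.593 0.428 0.012] [0.645 0.484 0.094]
pepper_mill 0.61 [239. 152. 247. 184.] [0.689 0.107 0.071] [ 0.677  0.078 -0.001] [0.784 0.131 0.161]
tuna_tin 0.52 [368. 175. 379. 195.] [ 0.532 -0.442  0.06 ] [ 0.517 -0.47   0.007] [ 0.564 -0.425  0.074
[... 1993 characters left out ...]
: array([-0.02257846,  0.33217508, -0.06471071,  1.46008393,  0.02158279,
        1.3498674 , -0.0885107 ]), 'joint_velocities': array([-0.0013051 , -0.00062917,  0.00038557, -0.00024976,  0.00236328,
       -0.00057374,  0.00145571]), 'tau': array([-1.29102078e-03, -6.25231719e+01,  4.76787100e-02, -3.91822851e+01,
        1.63466530e-02,  1.72800432e-03,  6.32031720e-05]), 'position': array([6.25036996e-01, 1.77139172e-05, 2.45360801e-01]), 'ee_rot': array([7.07114902e-01, 7.07098655e-01, 7.15921716e-05, 4.02903046e-05]), 'ft_force': array([-1.128823  ,  0.88337189,  0.24617498]), 'torque': array([-0.03648666,  0.01561519,  0.00599159]), 'grasp_force': 0.0, 'grip_width': 0.999580955708076}
```

```bash
python3 - <<'E'
from h import *
a=np.load('sceneI.npy');b=np.load('sideI.npy')
A=cv2.resize(a[140:270,100:400],(800,346),interpolation=cv2.INTER_CUBIC)
B=cv2.resize(b[120:384,150:400],(0,0),fx=1,fy=1)
B=cv2.resize(b[120:280,180:400],(344,250),interpolation=cv2.INTER_CUBIC)
o=np.zeros((600,800,3),np.uint8);o[:346]=A;o[348:598,:344]=B; o[348:598,350:790]=cv2.resize(b[195:270,195:327],(440,250),interpolation=cv2.INTER_CUBIC)
save('c.png',o)
P=np.concatenate([np.load(n+'P.npy').reshape(-1,3) for n in('scene','side')])
C=np.concatenate([np.load(n+'I.npy').reshape(-1,3) for n in('scene','side')]).astype(int)
nsc=384*512; src=np.arange(len(P))>=nsc
box=lambda lo,hi:np.all((P>lo)&(P<hi),1)
# stone top
m=box([.43,.2,.05],[.63,.34,.2])&(C[:,0]>C[:,1]*1.4)
for s in (m&~src,m&src,m):
    q=P[s]; c=np.median(q,0); 
    for _ in range(5):
        k=np.abs((q-c)@np.linalg.svd(q-c)[2][2])<.004; q=q[k]; c=q.mean(0)
    n=np.linalg.svd(q-c,full_matrices=False)[2][2]; n*=np.sign(n[2])
    h=np.stack([q@np.array([1,0,0])],1)
    up=np.array([0,0,1.])-n*n[2]; up/=np.linalg.norm(up); y=np.cross(n,up)
    uv=np.stack([(q-c)@up,(q-c)@y],1).astype(np.float32); r=cv2.minAreaRect(uv)
    print('stone n',n.round(3),'tilt',np.arccos(n[2]).round(3),'c',c.round(4),'up yaw',np.arctan2(up[1],up[0]).round(3),r,'ctr',(c+up*r[0][0]+y*r[0][1]).round(4),len(q))
for zlo,zhi in((.020,.034),(.009,.018)):
  for s in (~src,src):
    m=box([.38,-.36,zlo],[.68,-.13,zhi])&s; q=P[m]; r=cv2.minAreaRect(q[:,:2].astype(np.float32)); print('holder',zlo,r,np.median(q[:,2]),len(q))
E
```

```text
stone n [-0.547 -0.147  0.824] tilt 0.602 c [0.5181 0.2675 0.0952] up yaw 0.262 ((0.0014821887016296387, 0.0002818014472723007), (0.052374500781297684, 0.16479462385177612), 89.37031555175781) ctr [0.5193 0.2681 0.096 ] 408
stone n [-0.556 -0.091  0.826] tilt 0.598 c [0.5209 0.27   0.0989] up yaw 0.161 ((-0.0013157054781913757, -0.001548677682876587), (0.16890399158000946, 0.0593445710837841), 4.2756218910217285) ctr [0.5201 0.2682 0.0982] 594
stone n [-0.556 -0.099  0.825] tilt 0.6 c [0.5202 0.2694 0.0979] up yaw 0.176 ((-0.0006472989916801453, -0.0011426880955696106), (0.17004497349262238, 0.059352487325668335), 3.592007637023926) ctr [0.5199 0.2682 0.0975] 966
holder 0.02 ((0.433868944644928, -0.30116158723831177), (0.0051786331459879875, 0.009558407589793205), 65.28588104248047) 0.023471465296657668 6
holder 0.02 ((0.5502039790153503, -0.28284546732902527), (0.24588970839977264, 0.17468298971652985), 7.137406826019287) 0.02682223280751872 241
holder 0.009 ((0.42757678031921387, -0.2979392409324646), (0.0, 0.0), 0.0) 0.01659576718225897 1
holder 0.009 ((0.5446887612342834, -0.27533286809921265), (0.2364010214805603, 0.15621529519557953), 6.059597969055176) 0.015620396407622028 397
```

View pics/c.png

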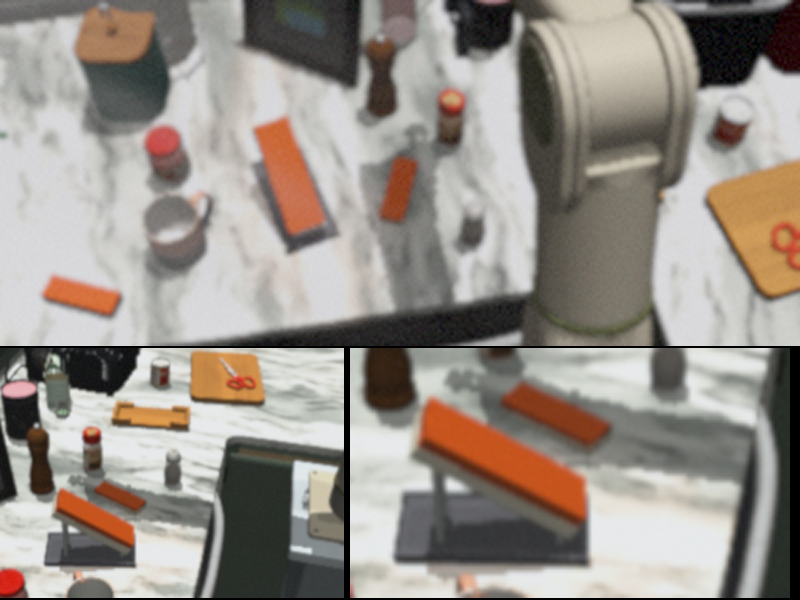

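The stone-like things in the scene picture are at (207,205), on the stand and the largest (about 170x57 mm measured), and two smaller flat ones lying on the table at (248,212) and (130,251). The one on the stand fits the description, and the crop confirms it. The holder shows only in the side view, at about (277,163). Next I go above the stone.

```bash
cat >> h.py <<'E'
def ori(yaw,tilt):
    "tool x along the (sloping) long axis, z into the face"
    x=np.array([np.cos(tilt)*np.cos(yaw),np.cos(tilt)*np.sin(yaw),np.sin(tilt)]); y=np.array([-np.sin(yaw),np.cos(yaw),0]); n=np.cross(x,y)
    return np.stack([x,-y,-n],1)
def go(pos,M,frm=None):
    o=manip.get_obs(); p,q=(np.array(o['position']),R.from_quat(o['ee_rot'])) if frm is None else frm
    s=q.inv().apply(np.array(pos)-p)/.05; r=(q.inv()*R.from_matrix(M)).as_rotvec()*180/np.pi/8
    print('row',s.round(2),r.round(2),'clock',o['clock'],'grip',o['grip_width'])
E
python3 - <<'E'
from h import *
M=ori(.21,.6); c=np.array([.520,.268,.098]); go(c-M[:,2]*.15,M)
E
```

```text
row [ 5.01 -3.76  0.47] [-2.92  3.6   9.43] clock 1.0 grip 0.999580955708076
```

```bash
python3 -m pendant '[[0.5,-0.4,0.05,-0.3,0.36,0.94,1],[1,-0.75,0.1,-0.6,0.7,1.9,1],[1.5,-1.1,0.15,-0.9,1.1,2.8,1],[2,-1.5,0.2,-1.2,1.45,3.8,1],[2.7,-2.0,0.25,-1.5,1.9,5,1],[3.4,-2.5,0.3,-1.9,2.4,6.2,1],[4,-3,0.4,-2.3,2.9,7.5,1],[4.6,-3.4,0.45,-2.7,3.3,8.6,1],[5,-3.75,0.47,-2.9,3.6,9.4,1],[5,-3.75,0.47,-2.9,3.6,9.4,1]]' 40
python3 - <<'E'
from h import *
manip.get_obs()
im,d=manip.camera('wrist'); o=manip.get_obs(); print(o['clock'],o['position'],R.from_quat(o['ee_rot']).as_matrix().round(3).tolist(), o['joint_pos'].round(2))
P=cloud('wrist',d); np.save('w1P.npy',P); np.save('w1I.npy',im); save('w1.png',im)
m=np.all((P>[.4,.15,.03])&(P<[.65,.38,.2]),2)&(im[...,0]>im[...,1]*1.35); q=P[m]; print(len(q))
c=np.median(q,0)
for _ in range(6):
    n=np.linalg.svd(q-c,full_matrices=False)[2][2]; q=q[np.abs((q-c)@n)<.005]; c=q.mean(0)
n*=np.sign(n[2]); h=np.array([n[0],n[1],0]); up=np.array([0,0,1.])-n*n[2]; up/=np.linalg.norm(up); y=np.cross(n,up)
uv=np.stack([(q-c)@up,(q-c)@y],1).astype(np.float32); r=cv2.minAreaRect(uv)
print(n,np.arccos(n[2]),np.arctan2(up[1],up[0]),r,(c+up*r[0][0]+y*r[0][1]))
E
```

```text
clock: 2.25
position: [0.4366, 0.2514, 0.2222]
ee_rot: [0.95, 0.102, 0.294, -0.032]
ft_force: [0.1, 0.4, -0.1]
grip_width: 0.998
grasp_force: 0.0
2.3 [0.43529908 0.252674   0.22169797] [[0.806, 0.208, 0.553], [0.17, -0.978, 0.121], [0.567, -0.004, -0.824]] [-0.1  -0.28 -0.63  2.23  0.22  0.63 -2.26]
8590
[-0.54719348 -0.13799031  0.82555313] 0.5996146677137433 0.24702776306890448 ((-0.006807595491409302, 0.000338798388838768), (0.055319905281066895, 0.16976013779640198), 89.72578430175781) [0.51905128 0.27012639 0.09492183]
```

View pics/w1.png

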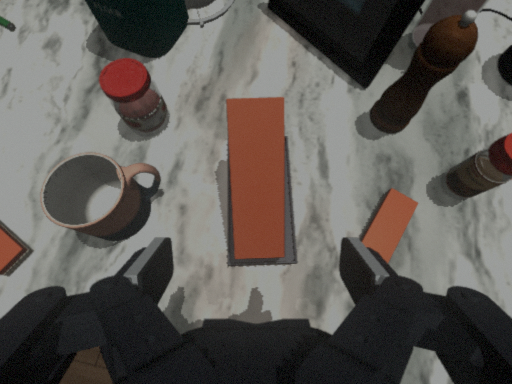

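The wrist picture shows the stone's red face centred at about (257,178), with both long sides free and the smaller look-alike at (390,225). Mug and jam jar stand well to the left. I align and approach along the face normal.

```bash
python3 - <<'E'
from h import *
M=ori(.245,.6); c=np.array([.5193,.2695,.0968]); go(c-M[:,2]*.06,M);go(c+M[:,2]*.013,M)
E
```

```text
row [-0.    0.05  1.83] [ 0.12 -0.02 -0.22] clock 2.3 grip 1.0056665154732318
row [-0.    0.03  3.29] [ 0.12 -0.02 -0.22] clock 2.3 grip 1.0056665154732318
```

```bash
python3 -m pendant '[[0,0.03,0.4,0.06,0,-0.1,1],[0,0.04,0.9,0.12,-0.02,-0.22,1],[0,0.04,1.4,0.12,-0.02,-0.22,1],[0,0.04,1.83,0.12,-0.02,-0.22,1],[0,0.04,2.1,0.12,-0.02,-0.22,1],[0,0.04,2.1,0.12,-0.02,-0.22,1],[0,0.04,2.1,0.12,-0.02,-0.22,1],[0,0.04,2.1,0.12,-0.02,-0.22,1],[0,0.04,2.1,0.12,-0.02,-0.22,1],[0,0.04,2.1,0.12,-0.02,-0.22,1]]'
python3 - <<'E'
from h import *
M=ori(.245,.6); c=np.array([.5193,.2695,.0968]); go(c+M[:,2]*.013,M)
im,d=manip.camera('wrist');save('w2.png',im)
P=cloud('wrist',d)
m=np.all((P>[.4,.15,.03])&(P<[.65,.38,.2]),2)&(im[...,0]>im[...,1]*1.35); q=P[m]
c=np.median(q,0)
for _ in range(6):
    n=np.linalg.svd(q-c,full_matrices=False)[2][2]; q=q[np.abs((q-c)@n)<.005]; c=q.mean(0)
n*=np.sign(n[2]); up=np.array([0,0,1.])-n*n[2]; up/=np.linalg.norm(up); y=np.cross(n,up)
uv=np.stack([(q-c)@up,(q-c)@y],1).astype(np.float32); r=cv2.minAreaRect(uv)
print(len(q),np.arccos(n[2]),np.arctan2(up[1],up[0]),r,(c+up*r[0][0]+y*r[0][1]))
E
```

```text
clock: 3.55
position: [0.4958, 0.2607, 0.1354]
ee_rot: [0.948, 0.12, 0.292, -0.035]
ft_force: [0.1, 0.3, -0.2]
grip_width: 1.002
grasp_force: 0.0
row [-0.02 -0.06  1.18] [0.   0.03 0.04] clock 3.55 grip 1.0016457476238434
3923 0.5988733183582632 0.2165261189033309 ((-0.009938135743141174, -0.00020179152488708496), (0.16503626108169556, 0.012148569338023663), 1.1935073137283325) [0.52169655 0.27022347 0.09645123]
```

View pics/w2.png

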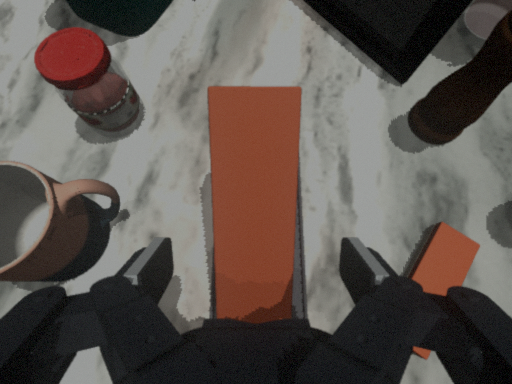

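The stone sits symmetrically between the fingers (edges at 210–300, fingers at 173 and 341). I go in and grip.

```bash
python3 -m pendant '[[0,-0.05,0.3,0,0,0,1],[0,-0.05,0.6,0,0,0,1],[0,-0.05,0.9,0,0,0,1],[0,-0.05,1.18,0,0,0,1],[0,-0.05,1.18,0,0,0,0.2],[0,-0.05,1.18,0,0,0,-0.5],[0,-0.05,1.18,0,0,0,-0.5],[0,-0.05,1.18,0,0,0,-0.5],[0,-0.05,1.18,0,0,0,-0.5],[0,-0.05,1.18,0,0,0,-0.5]]' 80
python3 - <<'E'
from h import *
M=ori(.245,.6);M2=ori(.1,0); go([.5193,.2695,.0968]+M[:,2]*.013,M)
o=manip.get_obs();p=np.array(o['position']);q=R.from_quat(o['ee_rot']).as_matrix();print(o['joint_pos'].round(2))
go(p-q[:,2]*.08,q)
E
```

```text
clock: 4.85
position: [0.5267, 0.2708, 0.0861]
ee_rot: [0.949, 0.119, 0.291, -0.035]
ft_force: [-9.2, -3.5, 8.5]
grip_width: 0.637
grasp_force: 82.6
row [-0.   -0.01 -0.  ] [0.01 0.04 0.04] clock 4.85 grip 0.6374682365589748
[-1.08  0.14  0.42  2.23  0.66  0.3  -2.6 ]
row [-0.   0.  -1.6] [ 0.  0. -0.] clock 4.85 grip 0.6374682365589748
```

```bash
python3 -m pendant '[[0,0,-0.1,0,0,0,-0.5],[0,0,-0.3,0,0,0,-0.5],[0,0,-0.6,0,0,0,-0.5],[0,0,-0.9,0,0,0,-0.5],[0,0,-1.2,0,0,0,-0.5],[0,0,-1.5,0,0,0,-0.5],[0,0,-1.8,0,0,0,-0.5],[0,0,-2.1,0,0,0,-0.5],[0,0,-2.2,0,0,0,-0.5],[0,0,-2.2,0,0,0,-0.5]]'
python3 - <<'E'
from h import *
o=manip.get_obs();print(o['joint_pos'].round(3))
M2=ori(0.1,0); go([.52,-.1,.28],M2); go([.52,0.1,.28],ori(.15,.3)); go([.52,.2,.28],ori(.2,.45))
E
```

```text
clock: 6.1
position: [0.4671, 0.2561, 0.1772]
ee_rot: [0.948, 0.12, 0.291, -0.035]
ft_force: [-0.8, -0.5, -5.0]
grip_width: 0.638
grasp_force: 87.0
[-1.132 -0.183  0.347  2.275  0.646  0.603 -2.554]
row [ 0.53  7.17 -2.1 ] [-0.3  -4.26  1.05] clock 6.1 grip 0.6379211113036615
row [ 1.36  3.29 -1.55] [-0.29 -2.12  0.66] clock 6.1 grip 0.6379211113036615
row [ 1.77  1.35 -1.28] [-0.16 -1.04  0.32] clock 6.1 grip 0.6379211113036615
```

```bash
python3 - <<'E'
from h import *
go([.50,-.08,.30],ori(.1,0))
E
python3 -m pendant '[[0.1,0.2,-0.5,0,-0.3,0.05,-0.5],[0.15,0.6,-1.1,0,-0.7,0.15,-0.5],[0.15,1.2,-1.6,-0.05,-1.2,0.3,-0.5],[0.15,2,-2,-0.1,-1.8,0.45,-0.5],[0.15,2.9,-2.2,-0.15,-2.4,0.6,-0.5],[0.15,3.8,-2.35,-0.2,-3,0.75,-0.5],[0.15,4.7,-2.45,-0.25,-3.6,0.9,-0.5],[0.15,5.6,-2.5,-0.3,-4.1,1,-0.5],[0.15,6.3,-2.5,-0.3,-4.26,1.05,-0.5],[0.15,6.8,-2.5,-0.3,-4.26,1.05,-0.5]]'
python3 - <<'E'
from h import *
o=manip.get_obs();print(o['joint_pos'].round(3),R.from_quat(o['ee_rot']).as_matrix().round(3).tolist())
im,d=manip.camera('wrist');save('w3.png',im); np.save('w3I.npy',im); np.save('w3P.npy',cloud('wrist',d))
for r in manip.trace('holder','wrist')[:2]: print(r['p'],r['box'])
E
```

```text
row [ 0.52  6.68 -2.59] [-0.3  -4.26  1.05] clock 6.1 grip 0.6379211113036615
clock: 7.35
position: [0.49, -0.0907, 0.2863]
ee_rot: [0.999, 0.049, 0.0, 0.001]
ft_force: [-0.2, 0.5, -5.4]
grip_width: 0.637
grasp_force: 86.9
[-1.118 -0.039  1.21   1.77   0.04   1.385 -1.388] [[0.995, 0.098, 0.001], [0.098, -0.995, -0.003], [0.0, 0.003, -1.0]]
0.95 [330.4, 70.4, 410.9, 222.0]
```

View pics/w3.png

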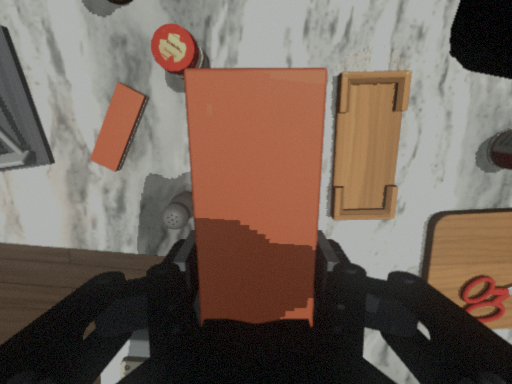

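The holder shows whole at (330–411, 70–222) with its pocket empty; the stone is held straight and the bystanders are clear of it. I fit the holder's height map and the stone's pose in the hand from this one picture.

```bash
cat > fit.py <<'E'
from h import *
from scipy.optimize import differential_evolution
def model(x,y):
    ax,ay=abs(x),abs(y); h=np.zeros_like(x); o=(ax<.102)&(ay<.045); h[o]=.026
    d=np.maximum(ax-.088,ay-.031)            # distance beyond the pocket edge, inside negative
    h[o]=np.clip(.021+d[o],.021,.026)
    h[o&(d<0)]=.014; h[o&(ax<.052)&(ax<.088)]=.014
    return h
def fit_holder(P,b=None):
    q=P[(P[...,0]>.38)&(P[...,0]<.68)&(P[...,1]>-.34)&(P[...,1]<-.15)&(P[...,2]>-.01)&(P[...,2]<.04)]
    def cost(v):
        dx,dy=q[:,0]-v[0],q[:,1]-v[1]; c,s=np.cos(v[2]),np.sin(v[2])
        return np.minimum(abs(q[:,2]-v[3]-model(c*dx+s*dy,-s*dx+c*dy)),.008).mean()
    r=differential_evolution(cost,[(.48,.57),(-.28,-.2),(-.3,.4),(-.005,.005)],seed=1,popsize=20,maxiter=80,tol=1e-6)
    return r.x,r.fun,len(q)
def fit_stone(P,im,z0):
    "held stone's red face, seen from above: centre, yaw, normal"
    m=(im[...,0]>im[...,1]*1.4)&(abs(P[...,2]-z0)<.02); k=cv2.connectedComponentsWithStats(m.astype(np.uint8)); i=1+np.argmax(k[2][1:,4]); q=P[k[1]==i]
    c=q.mean(0); n=np.linalg.svd(q-c,full_matrices=False)[2][2]; n*=np.sign(n[2])
    return q,c,n,cv2.minAreaRect(q[:,:2].astype(np.float32))
E
python3 - <<'E'
from fit import *
P=np.load('w3P.npy'); im=np.load('w3I.npy'); print(fit_holder(P))
S=np.load('sideP.npy'); print('side',fit_holder(S))
o=manip.get_obs(); print(o['position'],o['ee_rot'])
q,c,n,r=fit_stone(P,im,.30); print(len(q),c,n,r)
# edges: long sides line fit per x slice
xs=np.linspace(q[:,0].min()+.01,q[:,0].max()-.01,14)
L=[(x,q[abs(q[:,0]-x)<.004,1].min(),q[abs(q[:,0]-x)<.004,1].max()) for x in xs]; L=np.array(L); 
print('slopes',np.polyfit(L[:,0],L[:,1],1),np.polyfit(L[:,0],L[:,2],1),(L[:,2]-L[:,1]).round(4),q[:,0].max())
E
```

```text
(array([ 5.27203252e-01, -2.50402491e-01,  1.19150310e-01, -4.11444495e-04]), np.float64(0.0010195289101302895), 22857)
side (array([ 0.52484515, -0.24763089,  0.1209711 ,  0.00222648]), np.float64(0.002412534365168958), 1733)
[ 0.48976627 -0.09205954  0.28614639] [9.98871994e-01 4.74415617e-02 2.38201294e-04 1.99545879e-03]
32396 [ 0.52502028 -0.09019477  0.29781082] [ 8.31582226e-04 -2.53841832e-03  9.99996432e-01] ((0.5165889859199524, -0.0925709456205368), (0.1191692054271698, 0.0599951408803463), 5.359699249267578)
slopes [ 0.10811866 -0.17534842] [ 0.09838254 -0.11376942] [0.0568 0.0565 0.0568 0.0564 0.0569 0.0596 0.0562 0.0562 0.0558 0.0559
 0.056  0.0561 0.0561 0.0565] 0.578037885225202
```

```bash
python3 - <<'E'
from h import *
go([.5265,-.2486,.11],ori(.113,0))
E
```

```text
row [0.43 3.17 3.54] [ 0.03 -0.   -0.13] clock 7.45 grip 0.639448082330404
```

```bash
python3 -m pendant '[[0.1,0.4,0.1,0,0,-0.05,-0.5],[0.2,1,0.3,0,0,-0.1,-0.5],[0.3,1.7,0.7,0.03,0,-0.13,-0.5],[0.4,2.4,1.2,0.03,0,-0.13,-0.5],[0.43,2.9,1.8,0.03,0,-0.13,-0.5],[0.43,3.17,2.4,0.03,0,-0.13,-0.5],[0.43,3.17,2.9,0.03,0,-0.13,-0.5],[0.43,3.17,3.3,0.03,0,-0.13,-0.5],[0.43,3.17,3.54,0.03,0,-0.13,-0.5],[0.43,3.17,3.54,0.03,0,-0.13,-0.5]]'
python3 - <<'E'
from fit import *
o=manip.get_obs(); print(o['position'],R.from_quat(o['ee_rot']).as_matrix().round(4).tolist(),o['joint_pos'].round(2))
im,d=manip.camera('wrist'); P=cloud('wrist',d); np.save('w4P.npy',P); np.save('w4I.npy',im); save('w4.png',im)
print(fit_holder(P))
q,c,n,r=fit_stone(P,im,.122); print(len(q),c,n)
xs=np.linspace(q[:,0].min()+.01,q[:,0].max()-.01,14)
L=np.array([(x,q[abs(q[:,0]-x)<.004,1].min(),q[abs(q[:,0]-x)<.004,1].max()) for x in xs]); a=np.polyfit(L[:,0],L[:,1:].mean(1),1); yaw=np.arctan(a[0])
ex=np.percentile(q@[np.cos(yaw),np.sin(yaw),0],99.8)-.085
s=np.array([np.cos(yaw),np.sin(yaw)]); x0=(ex-a[1]*s[1])/(s[0]+a[0]*s[1]); print('stone',x0,a[0]*x0+a[1],yaw)
go([.5265,-.2486,.11],ori(.113,0))
E
```

```text
clock: 8.7
position: [0.5265, -0.2439, 0.1088]
ee_rot: [0.998, 0.059, -0.001, -0.002]
ft_force: [-0.4, -0.2, -4.9]
grip_width: 0.64
grasp_force: 87.3
[ 0.52647522 -0.24388254  0.10877494] [[0.993, 0.1181, -0.0015], [0.1182, -0.993, 0.0037], [-0.001, -0.0039, -1.0]] [-0.44  0.54  1.03  1.78 -0.52  1.12 -0.69]
(array([ 5.29115149e-01, -2.48058924e-01,  1.32755907e-01, -1.20289841e-04]), np.float64(0.0008042384152173876), 33960)
32260 [ 0.56172527 -0.24018594  0.12092712] [ 0.00281648 -0.00855896  0.9999594 ]
stone 0.5274832524209242 -0.24465078886589867 0.12419364930369506
row [-0.02  0.09 -0.01] [-0.02 -0.    0.04] clock 8.75 grip 0.6348605083465557
```

View pics/w4.png

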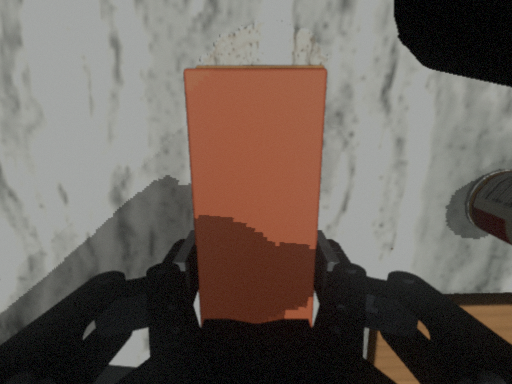

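The raised stone hides the holder here, so that holder fit is worthless. I sidestep low and look again from nearby.

```bash
python3 -m pendant '[[0,-0.3,-0.1,0,0,0,-0.5],[-0.1,-0.7,-0.3,0,0,0,-0.5],[-0.2,-1.1,-0.5,0,0,0,-0.5],[-0.3,-1.5,-0.6,0,0,0,-0.5],[-0.4,-1.8,-0.7,0,0,0,-0.5],[-0.5,-2,-0.7,0,0,0,-0.5],[-0.5,-2,-0.7,0,0,0,-0.5],[-0.5,-2,-0.7,0,0,0,-0.5],[-0.5,-2,-0.7,0,0,0,-0.5],[-0.5,-2,-0.7,0,0,0,-0.5]]'
cat > look.py <<'E'
from fit import *
import sys
im,d=manip.camera('wrist'); P=cloud('wrist',d); o=manip.get_obs(); save(sys.argv[1],im)
p=o['position']; M=R.from_quat(o['ee_rot']).as_matrix(); print('tcp',p.round(4),'yaw',np.arctan2(M[1,0],M[0,0]).round(4),'tilt',M[:2,2].round(4),'clock',o['clock'])
H=fit_holder(P); print('holder',H)
q,c,n,r=fit_stone(P,im,p[2]+.012); print('stone n',n.round(4),'z',c[2],len(q))
xs=np.linspace(q[:,0].min()+.01,q[:,0].max()-.01,14)
L=np.array([(x,q[abs(q[:,0]-x)<.004,1].min(),q[abs(q[:,0]-x)<.004,1].max()) for x in xs]); a=np.polyfit(L[:,0],L[:,1:].mean(1),1); yaw=np.arctan(a[0])
ex=np.percentile(q@[np.cos(yaw),np.sin(yaw),0],99.8)-.085
s=np.array([np.cos(yaw),np.sin(yaw)]); x0=(ex-a[1]*s[1])/(s[0]+a[0]*s[1]); S=np.array([x0,a[0]*x0+a[1]]); print('stone',S,yaw)
go([*(p[:2]+H[0][:2]-S),.08],R.from_euler('z',H[0][2]-yaw).as_matrix()@ori(np.arctan2(M[1,0],M[0,0]),0))
print('target tcp',p[:2]+H[0][:2]-S)
E
python3 look.py w5.png
```

```text
clock: 10.0
position: [0.49, -0.1486, 0.1447]
ee_rot: [0.998, 0.058, -0.0, -0.002]
ft_force: [-0.3, 0.1, -5.6]
grip_width: 0.634
grasp_force: 87.4
tcp [ 0.49   -0.1485  0.1446] yaw 0.1172 tilt [-0.0005  0.0032] clock 10.05
holder (array([ 0.52702997, -0.24664058,  0.12156255, -0.00092903]), np.float64(0.0007228399997306126), 41256)
stone n [ 0.0033 -0.001   1.    ] z 0.1560551504640297 32450
stone [ 0.49043965 -0.14891413] 0.1221949108696864
row [0.5  2.03 1.29] [-0.02  0.    0.  ] clock 10.05 grip 0.640683521318504
target tcp [ 0.526581   -0.24627392]
```

View pics/w5.png

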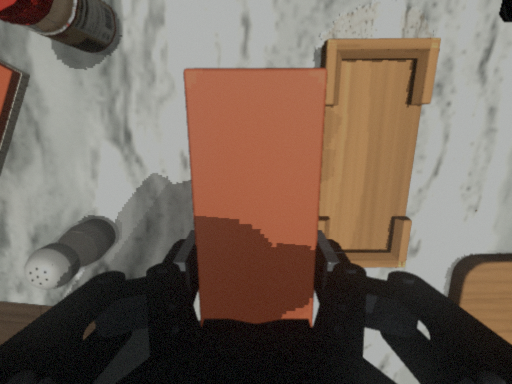

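The holder shows clearly at (320–440, 38–265) with an empty pocket. Aligned TCP target is (0.5266, -0.2463), yaw unchanged.

```bash
python3 -m pendant '[[0.1,0.4,0,0,0,0,-0.5],[0.2,0.8,0,-0.02,0,0,-0.5],[0.3,1.2,0.1,-0.02,0,0,-0.5],[0.4,1.6,0.3,-0.02,0,0,-0.5],[0.5,2.03,0.6,-0.02,0,0,-0.5],[0.5,2.03,0.9,-0.02,0,0,-0.5],[0.5,2.03,1.2,-0.02,0,0,-0.5],[0.5,2.03,1.4,-0.02,0,0,-0.5],[0.5,2.03,1.4,-0.02,0,0,-0.5],[0.5,2.03,1.4,-0.02,0,0,-0.5]]'
python3 - <<'E'
from h import *
go([.5266,-.2463,.0315],ori(.117,0)); go([.5266,-.2463,.0315],ori(.117,0))
E
```

```text
clock: 11.3
position: [0.527, -0.2456, 0.0747]
ee_rot: [0.998, 0.059, 0.0, -0.0]
ft_force: [-0.1, -1.2, -5.9]
grip_width: 0.638
grasp_force: 87.4
row [-0.01  0.01  0.86] [-0.   -0.    0.01] clock 11.3 grip 0.6383417372424202
row [-0.01  0.01  0.86] [-0.   -0.    0.01] clock 11.3 grip 0.6383417372424202
```

```bash
python3 -m pendant '[[-0.01,0.01,0.15,0,0,0,-0.5],[-0.01,0.01,0.3,0,0,0,-0.5],[-0.01,0.01,0.4,0,0,0,-0.5],[-0.01,0.01,0.5,0,0,0,-0.5],[-0.01,0.01,0.58,0,0,0,-0.5],[-0.01,0.01,0.65,0,0,0,-0.5],[-0.01,0.01,0.7,0,0,0,-0.5],[-0.01,0.01,0.75,0,0,0,-0.5],[-0.01,0.01,0.78,0,0,0,-0.5],[-0.01,0.01,0.78,0,0,0,-0.5]]'
```

```text
clock: 12.55
position: [0.5262, -0.2463, 0.0352]
ee_rot: [0.998, 0.059, -0.0, -0.0]
ft_force: [-0.3, 0.0, -4.6]
grip_width: 0.638
grasp_force: 87.6
```

```bash
python3 -m pendant '[[0,0,0.01,0,0,0,-0.5],[0,0,0.02,0,0,0,-0.5],[0,0,0.03,0,0,0,-0.5],[0,0,0.04,0,0,0,-0.5],[0,0,0.05,0,0,0,-0.5],[0,0,0.06,0,0,0,-0.5],[0,0,0.065,0,0,0,-0.5],[0,0,0.07,0,0,0,-0.5],[0,0,0.07,0,0,0,-0.5],[0,0,0.07,0,0,0,-0.5]]'
```

```text
clock: 13.8
position: [0.5263, -0.2463, 0.0319]
ee_rot: [0.998, 0.059, -0.0, -0.0]
ft_force: [-1.1, 1.1, -0.6]
grip_width: 0.64
grasp_force: 88.1
```

```bash
python3 -m pendant '[[0,0,0.005,0,0,0,-0.5],[0,0,0.01,0,0,0,-0.5],[0,0,0.015,0,0,0,-0.5],[0,0,0.02,0,0,0,-0.5],[0,0,0.02,0,0,0,-0.5],[0,0,0.02,0,0,0,-0.5],[0,0,0.02,0,0,0,-0.5],[0,0,0.02,0,0,0,-0.5],[0,0,0.02,0,0,0,-0.5],[0,0,0.02,0,0,0,-0.5]]' 30
```

```text
clock: 15.05
position: [0.5263, -0.2463, 0.0318]
ee_rot: [0.998, 0.059, 0.0, -0.001]
ft_force: [-8.2, 5.5, 14.4]
grip_width: 0.639
grasp_force: 90.3
```

Firm contact (14 N) at exactly the height expected for seated. Release and retreat.

```bash
python3 -m pendant '[[0,0,-0.02,0,0,0,0.4],[0,0,-0.02,0,0,0,0.6],[0,0,-0.02,0,0,0,0.8],[0,0,-0.02,0,0,0,0.9],[0,0,-0.02,0,0,0,0.9],[0,0,-0.2,0,0,0,0.9],[0,0,-0.6,0,0,0,0.9],[0,0,-1.2,0,0,0,0.9],[0,0,-2,0,0,0,0.9],[0,0,-2.6,0,0,0,0.9]]'
python3 -m pendant '[[0,-0.3,-0.4,0,0,0,0.9],[-0.2,-0.6,-0.8,0,0,0,0.9],[-0.5,-0.8,-1,0,0,0,0.9],[-0.8,-0.8,-1,0,0,0,0.9],[-1,-0.8,-1,0,0,0,0.9],[-1,-0.8,-1,0,0,0,0.9],[-1,-0.8,-1,0,0,0,0.9],[-1,-0.8,-1,0,0,0,0.9],[-1,-0.8,-1,0,0,0,0.9],[-1,-0.8,-1,0,0,0,0.9]]'
python3 - <<'E'
from fit import *
im,d=manip.camera('wrist'); P=cloud('wrist',d); save('w6.png',im)
H=fit_holder(P[...]) 
q,c,n,r=fit_stone(P,im,.044); print(len(q),c,n,np.percentile(q[:,2],[5,50,95]),r)
E
```

```text
clock: 16.3
position: [0.5265, -0.2469, 0.1638]
ee_rot: [0.998, 0.059, 0.001, -0.0]
ft_force: [0.0, 0.9, 0.2]
grip_width: 0.948
grasp_force: 0.0
clock: 17.55
position: [0.4719, -0.2127, 0.2107]
ee_rot: [0.998, 0.059, -0.0, -0.0]
ft_force: [-0.2, -0.3, -0.1]
grip_width: 0.956
grasp_force: 0.0
9309 [ 0.53410031 -0.24504647  0.04293489] [1.69205085e-04 7.82812794e-03 9.99969345e-01] [0.04171545 0.04302094 0.04422393] ((0.5235134959220886, -0.24907571077346802), (0.17899392545223236, 0.06163916364312172), 6.827292442321777)
```

View pics/w6.png

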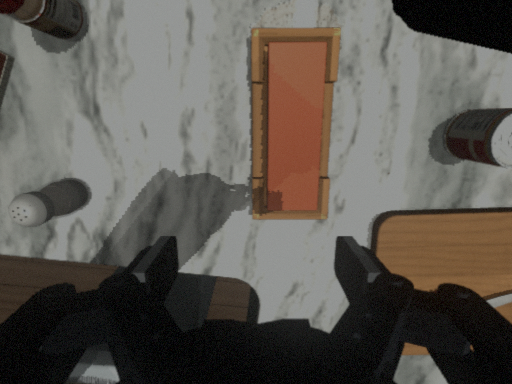

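The picture shows the stone red face up, inside the pocket walls at (265–330, 40–212). Its top is level at about 44 mm, which is fully home, and the gripper is clear.

```bash
python3 -c "
from workcell import manip
print(manip.hand_in())"
```

```text
the job is handed in; nothing more can be done
None
```

The sharpening stone is seated red face up, level and fully home in the holder's pocket; the gripper let go and is clear, nothing else was seen to move, and the job was handed in at about 18 s.

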